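# Hold a slide carrier flush on a tilted reader platen

### The job

Slide the clear cover of the blue slide box fully open, take the white slide carrier out by its green fin, and lay it centred and square on the reader's sloped black platen, tilted so that it sits flush on the slope. Finish while still gripping it there, pressing gently so that the sprung platen is pushed in about half of its 10 mm travel; do not press hard, shift the reader's tilt, or disturb the other things on the bench.

Things in the scene. Friction and masses are not known exactly. Their poses are not given: they have to be found in the camera images.
- slidebox: Fixed blue slide box: compartment at the front, outside 126 x 124 mm, 46 mm high (walls, floor 6 mm), then a solid rear deck as high, reaching 181 mm in +x from the origin. Rails 8 mm high and 4 mm thick stand along both top sides. Origin: under the compartment's centre, on the table; x along the cover's slide, away from the robot side, z up.
- cover_knob (a point): Point in the orange knob that stands on the middle of the clear cover: knob 30 mm along x, 14 mm thick along y, from 12 mm below to 12 mm above this point. The cover is a 4 mm plate just above the box walls (underside 47 mm, knob top 75 mm above the table). Axes as the slide box.
- cover (a joint): How far the clear cover is slid open, m: 0 shut over the compartment, 0.112 fully open over the rear deck. It slides along the slide box's +x with about 1.2 N friction and stays where left; it starts at 0 to 0.02.
- carrier: Loose slide carrier, about 60 g, lying flat in the compartment under the cover: white plate 76 (x) x 40 (y) x 6 mm, with a green upright grip fin on its middle, 26 mm along x, 12 mm thick along y, its top 36 mm above the underside. Origin: centre of the plate's underside; x along the plate's length, z up through the fin. The carrier's x lies within 0.2 rad of the slide box's x.
- reader: Fixed slide reader: white base 165 x 135 x 30 mm with two grey side cheeks (86 mm high, 118 mm apart over all) that carry a tilting platen. Origin: on the table under the platen's pivot, which runs along y 74 mm above the table; x points away from the robot side, z up.
- platen_face (a point): Centre of the upper face of the black platen, 104 (x) x 70 (y) x 6 mm, with a green window in its middle and yellow marks where the carrier's corners go. z: outward normal; x: down the slope, away from the robot side; y: along the pivot, 26 mm from the face. It slopes down away from the robot by 0.22 to 0.5 rad, set anew each time; the tilt clamp is stiff and must stay as set.
- cradle_edge (a point): Middle of the lower edge of the grey tilting cradle plate (94 x 90 x 8 mm) that carries the platen below its springs; it stays put as long as the tilt is not shifted.
- platen (a joint): How far the platen is pushed in along its normal, m: 0 out, 0.010 at the stop. Spring: about 2 N to start, 4.5 N at half travel, 7 N at the stop; it moves without tilting.
- tipbox: Grey pipette-tip box with blue top, 85 x 118 x 57 mm; bystander, leave alone. Origin: centre of its underside.
- tuberack: White tube rack 60 x 160 x 35 mm with five capped tubes, 63 mm high; bystander, leave alone. Origin: centre of its underside.
- media_bottle: Amber bottle with orange cap, 70 mm across, 150 mm high; bystander, leave alone. Origin: centre of its underside.
- vial: Small clear vial with black cap, 26 mm across, 50 mm high, between slide box and reader; bystander, leave alone. Origin: centre of its underside.
- marker: Black and red marker pen, 135 mm long, lying; bystander, leave alone. Origin: centre of its underside.
- beaker: Glass beaker, 70 mm across, 85 mm high; bystander, leave alone. Origin: centre of its underside.
- pipette: Grey and white hand pipette, 225 mm long, lying; bystander, leave alone. Origin: centre of its underside.

How it is judged:
By the outcome, as a careful person would: the job done as asked, in the order asked, and still so for the second after the job is handed in, while the arm keeps its last pose, push and grip.
It also fails if it takes over 53 s, if anything falls off the work surface, if the arm or the gripper's body presses on something with over 40 N, if the wrist force passes 120 N, or if a joint passes its speed limit or range.

### The arm

A 7-joint arm with a two-finger parallel gripper is mounted at the origin on the work surface. World frame = base frame: x ahead of the robot, y to its left, z up, the work surface at z = 0. Lengths are in m, angles in rad, forces in N, time in s.
With the tool pointing down it reaches from about 0.425 to 0.875 m from the base axis. Payload 4.7 kg.
Tool frame: the origin (TCP) lies at the very end of the fingers, on their centre line; the grasp point (between the pads) lies 19 mm behind it (r.grip_depth is the distance from the TCP to the grasp point, in m); z points along the fingers, y is the line along which they close (so a half turn about z gives the same grasp; the last joint's range is limited). The gripper opens to 87 mm and grips with 3 to 60 N. Pads are 19 mm wide; open, the fingers measure 117 mm over their backs; the gripper's body (75 mm by 190 mm) begins 51 mm behind the grasp point.
Start: joints at [-1.298, 0.321, -0.07, 1.45, 0.023, 1.371, -0.057], TCP at [0.166, 0.628, 0.223] pointing down, gripper open.
Joint ranges: [-2.86, 2.86], [-0.3, 2.09], [-1.38, 1.24], [0.06, 2.45], [-1.56, 4.7], [0.09, 2.05], [-2.69, 2.69]. Speed limits (rad/s): [2.57, 2.57, 3.14, 3.14, 3.14, 3.14, 3.14].

### API

Orientations are given as a unit quaternion [w, x, y, z].
In Python, from bench import r gives the robot as it stands.
- The arm moves only by the tool move_arm, never from a script. Its argument "deltas" is a list of rows, each a list of 3 entries, a list of its own where there are three numbers: the finger opening in m, from 0 to 0.087, then the shift along the tool's x, y, z in m, then the turn, a rotation vector about the tool's x, y, z in degrees. In form: [[grip, [dx, dy, dz], [ax, ay, az]], ...]. A call has 1 to 5 rows; each row is the pose to reach, as a shift and turn from the pose commanded when the call began, along the tool's axes at that moment; what a row does not reach only later rows make up. A row lasts 1/12 s, in which the tool goes at most 41.7 mm and 7.16 degrees, less where a joint would pass 70% of its speed; a pose out of reach is approached as far as the arm can. A call with a gripper value outside its range is refused whole. The fingers move at their own pace and stop on an object; the grip force is fixed at half the most. Time passes only in rows, so rows that repeat a pose let the fingers close. It gives the time, the measured TCP pose, the force, the opening and the grip force at its end, in the units of the state.
- r.sense(): the state, without advancing time (a new reading comes with each control period).
- r.snapshot(name): name is "scene" or "top" or "wrist"; returns a dict with "color" (400x640x3 uint8, blue, green, red), "depth" (400x640 float32, m along the optical axis (not along the pixel's ray), 0 where there is no reading), "fovy" (degrees; the focal length in pixels is half the picture's height over the tangent of half this angle, whatever the lens; pixels are square), "cx", "cy" (the principal point, pixels), "eye" and "rotation" of the camera in the world; the wrist camera has in their place "hand_eye" (4x4, takes a point from camera to tool coordinates, whose origin is the TCP and whose axes are the flange's). Camera axes: x right, y up, looking along -z (the intrinsics and any distortion apply to the point x, -y, -z); pixel columns grow to the right and rows downward; lengths in m; the calibration is good to about 2 mm. The wrist camera is an equidistant fisheye: a pixel r from the principal point sees the ray r / f radians off the axis. A picture is of the moment at which its call begins: read the wrist's pose just before it.
- r.hand_in(): hands the job in; it is judged then, once.
The state is a dict: "t": time; "joint_pos": joint angles; "dq": joint speeds; "tau": joint torques, N m; "position": TCP position; "tool_rot": TCP orientation; "contact_force": force on the tool from outside, world axes, zero at the start; "ft_torque": the same for the moment, N m; "width": opening from 0.0 (shut) to 1.0 (fully open); "grip_force": force on a finger pad.
Only numpy, scipy, OpenCV 4.12 (cv2) and the standard library are available. Lean on these libraries where they do the work, as an engineer would, in place of code of your own. Each camera call takes 0.05 s, during which the arm holds its last target. There are 200 camera calls.

## Working session

There is one attempt and no reset: what is moved stays moved. The work goes in short steps, Python scripts to look and compute and a tool call to move; the robot and the scene stay as the last step left them, time stands still between calls to the robot, and variables do not carry over. Pictures are saved under pics/ and viewed, at most 10 in all, crops included, and the job is handed in when it is done.

Besides the shell and the picture viewer there is one more tool, called after "Emit:" by a JSON object that holds its "op" and its "data". move_arm: Moves the arm, as the interface text tells. Its arguments: {"type":"object","properties":{"deltas":{"type":"array","items":{"type":"array"}}},"required":["deltas"]}

```bash
mkdir -p pics
cat > h.py <<'E'
import numpy as np, cv2
from bench import r
from scipy.spatial.transform import Rotation as R
def cloud(s):
    f=200/np.tan(np.radians(s["fovy"])/2); d=s["depth"]
    v,u=np.mgrid[0:400,0:640]
    p=np.stack([(u-s["cx"])*d/f,-(v-s["cy"])*d/f,-d],-1)
    return p@np.array(s["rotation"]).T+np.array(s["eye"])
E
python3 - <<'E'
from h import *
s=r.sense(); print(s["t"],s["position"],s["tool_rot"],s["contact_force"])
for n in("scene","top"):
    a=r.snapshot(n); print(n,a["fovy"],a["cx"],a["cy"],a["eye"],[k for k in a]); cv2.imwrite(f"pics/{n}.png",a["color"]); np.savez(f"{n}.npz",P=cloud(a),c=a["color"],d=a["depth"],)
E
```

```text
0.0 [0.16627549 0.62779813 0.22147593] [-7.13699102e-05  1.29029545e-01  9.91640299e-01 -9.42457665e-04] [-0.48676231  0.2846761   0.43183553]
scene 54.76107037620389 320.44151683430357 195.0830953915186 [ 0.94439241 -0.6565993   0.85754826] ['color', 'depth', 'fovy', 'cx', 'cy', 'eye', 'rotation']Traceback (most recent call last):
  File "<stdin>", line 4, in <module>
  File "h.py", line 8, in cloud
    return p@np.array(s["rotation"]).T+np.array(s["eye"])
           ~^~~~~~~~~~~~~~~~~~~~~~~~~~
ValueError: matmul: Input operand 1 has a mismatch in its core dimension 0, with gufunc signature (n?,k),(k,m?)->(n?,m?) (size 4 is different from 3)
```

View pics/scene.png

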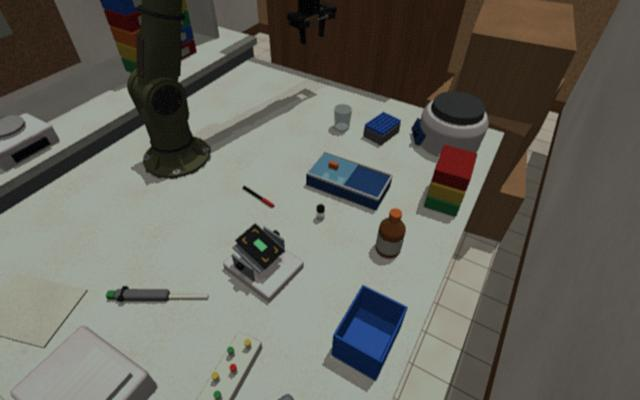

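The scene picture shows the slide box at about (350,178) with its orange knob at (333,165). The reader is at (263,255), the vial at (320,212) and the bottle at (391,235). The camera rotation is a quaternion, so I'll fix the helper.

```bash
sed -i 's/np.array(s\["rotation"\]).T/R.from_quat(s["rotation"],scalar_first=True).as_matrix().T/' h.py
python3 - <<'E'
from h import *
for n in("scene","top"):
    a=r.snapshot(n); print(n,a["fovy"],a["cx"],a["cy"],a["eye"],a["rotation"]); cv2.imwrite(f"pics/{n}.png",cv2.resize(a["color"],(800,500))); P=cloud(a);np.savez(f"{n}.npz",P=P,c=a["color"])
    hsv=cv2.cvtColor(a["color"],cv2.COLOR_BGR2HSV); H,S,V=hsv[...,0],hsv[...,1],hsv[...,2]
    for nm,m in(("orange",(H>4)&(H<18)&(S>150)&(V>120)),("green",(H>50)&(H<85)&(S>110)&(V>60)),("blue",(H>100)&(H<125)&(S>110))):
        k,l,st,c=cv2.connectedComponentsWithStats(m.astype(np.uint8))
        for i in range(1,k):
            if st[i,4]>12:
                q=P[l==i]; print(n,nm,st[i],c[i].round(1),np.median(q,0).round(4))
E
```

```text
scene 54.76107037620389 320.44151683430357 195.0830953915186 [ 0.94439241 -0.6565993   0.85754826] [0.89063568 0.37202856 0.09287902 0.24441015]
scene orange [330 162   8   3  15] [333.3 163. ] [0.5201 0.1738 0.0731]
scene orange [390 209  11   8  71] [395.4 212.5] [0.7874 0.0075 0.1483]
scene green [253 238  15  14 111] [259.8 244.5] [ 0.5301 -0.2186  0.0975]
scene green [107 291   8   6  39] [110.2 293.6] [ 0.2658 -0.4798  0.0187]
scene green [228 348   5   6  25] [230.1 350. ] [ 0.6223 -0.4509  0.061 ]
scene green [214 392   6   7  33] [216.7 394.6] [ 0.6558 -0.5309  0.0611]
scene blue [101   0  38  15 382] [119.3   5.6] [-0.5261  0.3266  0.2977]
scene blue [181  24  12  19 122] [187.   32.5] [-0.5094  0.613   0.1088]
scene blue [366 113  34  22 438] [382.1 123.4] [0.5549 0.4793 0.0551]
scene blue [413 119  12  26 168] [418.  132.7] [0.6873 0.4932 0.0488]
scene blue [345 166  44  30 781] [366.7 180.5] [0.6352 0.1846 0.0442]
scene blue [307 176  83  33 618] [343.8 192.6] [0.5916 0.1158 0.0251]
scene blue [ 332  286   75   94 4178] [367.8 331.2] [ 0.848  -0.2483  0.0329]
top 52.98689348731037 321.1721702549978 203.3353726169301 [0.32483532 0.01782399 1.21810164] [-0.66672561 -0.06643719  0.07665626  0.73836771]
top green [391 199   9  11  79] [395.  204.2] [ 0.5298 -0.2194  0.0993]
top green [487 287   6   6  24] [489.7 289.4] [ 0.2651 -0.4756  0.021 ]
top blue [ 367   82   51   48 2108] [391.5 105.2] [ 0.8652 -0.2649  0.0435]
top blue [ 236  167   40   40 1270] [255.1 186.4] [0.6362 0.1805 0.0456]
top blue [122 172  37  26 316] [140.2 185.3] [0.6698 0.5238 0.0533]
top blue [ 557  175   51   61 1878] [584.8 204.1] [ 0.5532 -1.1541 -0.4715]
top blue [ 131  210   43   30 1064] [151.9 224.6] [0.5493 0.4866 0.0567]
top blue [245 247   8   3  13] [248.3 248.4] [0.453  0.2136 0.0472]
top blue [605 382  35  18 448] [622.5 391.2] [-0.2023 -1.1292 -0.5142]
```

View pics/top.png

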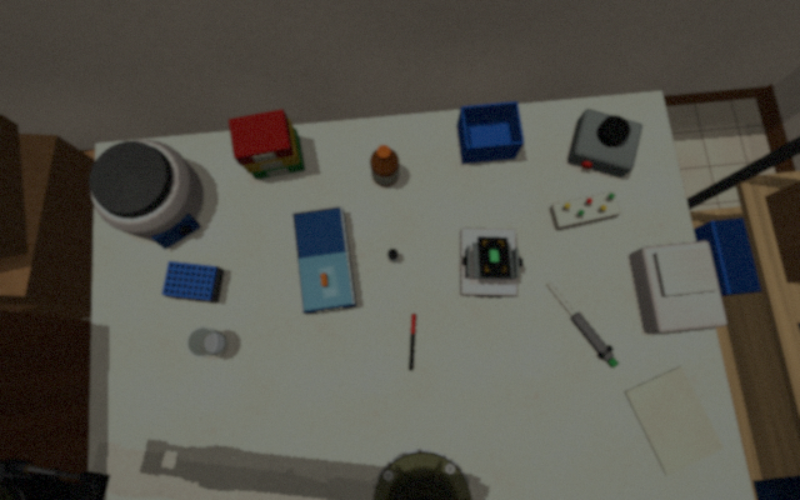

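The top view shows the slide box at (325,260), knob at (324,280), carrier faintly around (328,280), reader platen at (494,256), vial at (393,254) and marker at (412,340). Next I'll fit the box rectangle, knob and platen plane.

Run:
```python
from h import *
for n in("scene","top"):
    z=np.load(n+".npz");P=z["P"];c=z["c"]
    m=(abs(P[...,0]-.59)<.14)&(abs(P[...,1]-.19)<.11)&(P[...,2]>.036)&(P[...,2]<.066)
    q=P[m]; rect=cv2.minAreaRect(q[:,:2].astype(np.float32)*1000); print(n,"box",rect,cv2.boxPoints(rect).round(0).tolist(),m.sum())
    m=(abs(P[...,0]-.52)<.06)&(abs(P[...,1]-.175)<.06)&(P[...,2]>.064)&(P[...,2]<.09)
    q=P[m];print(" knob",len(q),q.mean(0),q.min(0),q.max(0), cv2.minAreaRect(q[:,:2].astype(np.float32)*1000))
    # platen: dark pts
    V=c.max(-1)
    m=(abs(P[...,0]-.53)<.08)&(abs(P[...,1]+.219)<.055)&(P[...,2]>.06)
    q=P[m]
    rng=np.random.default_rng(0);best=None
    for _ in range(500):
        a=q[rng.choice(len(q),3,False)];nn=np.cross(a[1]-a[0],a[2]-a[0]);L=np.linalg.norm(nn)
        if L<1e-6: continue
        nn/=L
        if abs(nn[2])<.8: continue
        ins=abs((q-a[0])@nn)<.0025
        if best is None or ins.sum()>best.sum():best=ins
    w=q[best];ce=w.mean(0);nn=np.linalg.svd(w-ce)[2][2];nn*=np.sign(nn[2]);print(" platen n",nn,"tilt",np.arccos(nn[2]),"az",np.arctan2(nn[1],nn[0]),len(w),"rms",((w-ce)@nn).std())
    ex=np.cross([0,1,0],nn);ex/=np.linalg.norm(ex);ey=np.cross(nn,ex)
    uv=np.c_[(w-ce)@ex,(w-ce)@ey];rc=cv2.minAreaRect(uv.astype(np.float32)*1000);o=np.array(rc[0])/1000
    print(" rect",rc,"centre",ce+o[0]*ex+o[1]*ey)
    m=(abs(P[...,0]-.53)<.13)&(abs(P[...,1]+.219)<.12)&(P[...,2]>.02)&(P[...,2]<.04)
    print(" base",cv2.minAreaRect(P[m][:,:2].astype(np.float32)*1000))
    m=(abs(P[...,0]-.62)<.06)&(abs(P[...,1]-.05)<.06)&(P[...,2]>.03)&(P[...,2]<.06); print(" vial",P[m].min(0),P[m].max(0)) if m.any() else 0
```

```text
scene box ((576.6968994140625, 175.9698944091797), (245.8501739501953, 131.0333251953125), 2.549995183944702) [[451.0, 236.0], [457.0, 105.0], [702.0, 116.0], [697.0, 247.0]] 2293
 knob 46 [0.52253835 0.170937   0.07087802] [0.50679133 0.16438388 0.06464952] [0.53591417 0.18094276 0.07675045] ((521.3845825195312, 172.9071807861328), (29.324064254760742, 16.25279998779297), 3.159327745437622)
 platen n [ 0.32133919 -0.04838996  0.94572699] tilt 0.33097180817684485 az -0.14946535356003068 975 rms 0.0012003799870436943
 rect ((0.6068344116210938, 11.264400482177734), (91.4737548828125, 103.96221160888672), 84.20690155029297) centre [ 0.53098847 -0.21004846  0.09690098]
 base ((533.1930541992188, -220.22613525390625), (136.13279724121094, 165.26316833496094), 82.65518951416016)
 vial [ 0.5602017  -0.0042089   0.03143339] [0.58323308 0.02070953 0.05121743]
top box ((574.509033203125, 176.32223510742188), (247.45091247558594, 125.0008544921875), 2.5796234607696533) [[448.0, 233.0], [454.0, 108.0], [701.0, 119.0], [695.0, 244.0]] 3397
 knob 55 [0.51724189 0.17295437 0.07415603] [0.50348774 0.16577843 0.06429653] [0.53360697 0.18007336 0.07936444] ((518.49169921875, 173.51025390625), (29.764387130737305, 14.361217498779297), 2.8170573711395264)
 platen n [ 0.3250606  -0.03892351  0.94489183] tilt 0.33353229211639607 az -0.1191749001692856 643 rms 0.0012638885991633506
 rect ((1.3507003784179688, -0.21326828002929688), (70.28709411621094, 105.69585418701172), 83.36982727050781) centre [ 0.52780635 -0.21970156  0.09862912]
 base ((529.533935546875, -220.0711669921875), (133.52566528320312, 168.46925354003906), 82.69406127929688)
 vial [ 0.56034069 -0.00289957  0.04160089] [0.57918074 0.02143293 0.05569983]
```

```bash
cat >> h.py <<'E'
BY=np.radians(2.57); BO=np.array([.5166,.1735]); BX=np.array([np.cos(BY),np.sin(BY),0]); BYV=np.array([-np.sin(BY),np.cos(BY),0])
def rot(y,n):  # tool y, surface normal
    z=-np.array(n)/np.linalg.norm(n); y=np.array(y)-z*np.dot(y,z); y/=np.linalg.norm(y)
    return R.from_matrix(np.c_[np.cross(y,z),y,z])
def go(pos,Rt):
    s=r.sense(); Rc=R.from_quat(s["tool_rot"],scalar_first=True)
    print("t",round(s["t"],2),"pos",s["position"].round(4) if hasattr(s["position"],"round") else s["position"],"F",np.round(s["contact_force"],2),"w",s["width"],"g",s["grip_force"])
    print("shift mm",(Rc.inv().apply(np.array(pos)-s["position"])*1000).round(1),"turn deg",(Rc.inv()*Rt).as_rotvec(degrees=True).round(2))
E
python3 - <<'E'
from h import *
go([.519,.173,.13],rot(BYV,[0,0,1]))
E
```

```text
t 0.15 pos [0.1663 0.6279 0.2217] F [-0.39  0.59 -0.54] w 0.9982825862153847 g 0.0
shift mm [-457.4 -349.4   92.2] turn deg [-9.00e-02 -1.00e-02 -1.74e+01]
```

Emit:
{"op": "move_arm", "data": {"deltas": [[0.05, [-0.457, -0.349, 0.02], [0, 0, -17.4]], [0.05, [-0.457, -0.349, 0.02], [0, 0, -17.4]], [0.05, [-0.457, -0.349, 0.02], [0, 0, -17.4]], [0.05, [-0.457, -0.349, 0.02], [0, 0, -17.4]], [0.05, [-0.457, -0.349, 0.02], [0, 0, -17.4]]]}}

```text
t: 0.57
position: [0.2948, 0.4619, 0.2149]
tool_rot: [-0.0, -0.023, 1.0, -0.0]
contact_force: [0.5, 0.2, 0.3]
width: 0.707
grip_force: 0.0
```

```bash
python3 -c "
from h import *
go([.519,.173,.13],rot(BYV,[0,0,1]))"
```

```text
t 0.57 pos [0.2948 0.4619 0.2149] F [0.46 0.22 0.34] w 0.7072759766305469 g 0.0
shift mm [-210.9 -298.8   85. ] turn deg [-0.01 -0.01  0.02]
```

Emit:
{"op": "move_arm", "data": {"deltas": [[0.045, [-0.211, -0.299, 0.05], [0, 0, 0]], [0.045, [-0.211, -0.299, 0.05], [0, 0, 0]], [0.045, [-0.211, -0.299, 0.05], [0, 0, 0]], [0.045, [-0.211, -0.299, 0.05], [0, 0, 0]], [0.045, [-0.211, -0.299, 0.05], [0, 0, 0]]]}}

```text
t: 0.98
position: [0.4212, 0.2988, 0.1869]
tool_rot: [0.0, -0.023, 1.0, 0.0]
contact_force: [0.6, 0.9, 0.3]
width: 0.522
grip_force: 0.0
```

```bash
python3 -c "
from h import *
go([.519,.173,.13],rot(BYV,[0,0,1]))"
```

```text
t 0.98 pos [0.4212 0.2988 0.1869] F [0.58 0.92 0.35] w 0.5221132486638377 g 0.0
shift mm [ -92.  -130.1   56.8] turn deg [0.02 0.01 0.01]
```

Emit:
{"op": "move_arm", "data": {"deltas": [[0.045, [-0.092, -0.13, 0.047], [0, 0, 0]], [0.045, [-0.092, -0.13, 0.047], [0, 0, 0]], [0.045, [-0.092, -0.13, 0.047], [0, 0, 0]], [0.045, [-0.092, -0.13, 0.047], [0, 0, 0]], [0.045, [-0.092, -0.13, 0.047], [0, 0, 0]]]}}

```text
t: 1.4
position: [0.5214, 0.1651, 0.1379]
tool_rot: [-0.0, -0.017, 1.0, -0.003]
contact_force: [-0.8, -0.6, 0.3]
width: 0.521
grip_force: 0.0
```

```bash
cat >> h.py <<'E'
def wrist():
    s=r.sense(); a=r.snapshot("wrist"); f=200/np.tan(np.radians(a["fovy"])/2); d=a["depth"]
    v,u=np.mgrid[0:400,0:640]; x=u-a["cx"];y=v-a["cy"];rr=np.hypot(x,y)+1e-9;th=rr/f;t=np.tan(th)
    p=np.stack([x/rr*t*d,-y/rr*t*d,-d,np.ones_like(d)],-1)
    p=(p@np.array(a["hand_eye"]).T)[...,:3]
    P=R.from_quat(s["tool_rot"],scalar_first=True).apply(p.reshape(-1,3)).reshape(400,640,3)+s["position"]
    P[(d<=0)|(th>1.5)]=np.nan
    return P,a["color"],s
E
python3 - <<'E'
from h import *
P,c,s=wrist(); cv2.imwrite("pics/w1.png",c); np.savez("w1.npz",P=P,c=c)
hsv=cv2.cvtColor(c,cv2.COLOR_BGR2HSV);H,S,V=[hsv[...,i] for i in range(3)]
for nm,m in(("orange",(H>4)&(H<18)&(S>130)&(V>100)),("green",(H>45)&(H<88)&(S>90)&(V>50))):
    k,l,st,ce=cv2.connectedComponentsWithStats(m.astype(np.uint8))
    for i in range(1,k):
        if st[i,4]>40:
            q=P[l==i];q=q[np.isfinite(q[:,0])]
            if len(q): print(nm,st[i],np.median(q,0).round(4),np.percentile(q,[2,98],axis=0).round(4).tolist())
go([.519,.173,.056],rot(BYV,[0,0,1]))
E
```

```text
t 1.45 pos [0.5195 0.1694 0.1386] F [-0.34 -0.13  0.28] w 0.5151924265408778 g 0.0
shift mm [ 0.3  3.9 82.6] turn deg [-0.18 -0.1  -0.5 ]
```

View pics/w1.png

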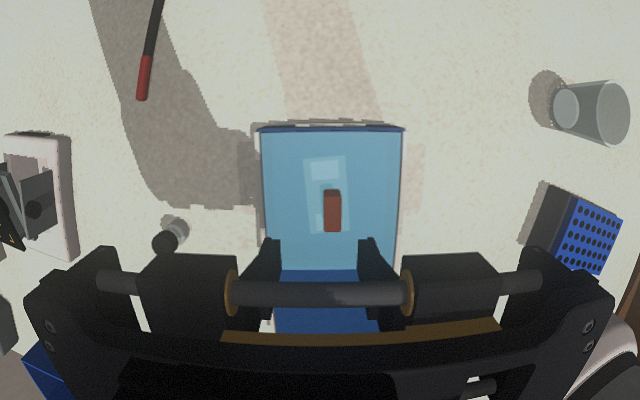

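The knob's red-orange top is at (332,210), the white carrier shows through the cover around (325,192), and the fingers are at (265,255) and (368,255). I'll get the knob's position from the depth.

Run:
```python
from h import *
z=np.load("w1.npz");P=z["P"];c=z["c"]
print(c[200,332],c[225,332],P[200,332],P[225,332])
m=np.zeros((400,640),bool);m[180:238,315:350]=1
b=c.astype(int);m&=(b[...,2]>b[...,0]+25)
q=P[m];q=q[np.isfinite(q[:,0])];print(len(q),q.min(0),q.max(0)); q=q[q[:,2]>.071]; print(cv2.minAreaRect(q[:,:2].astype(np.float32)*1000),np.median(q[:,2]))
m=(abs(P[...,0]-.52)<.1)&(abs(P[...,1]-.17)<.1)&(P[...,2]>.04)&(P[...,2]<.06);m[235:]=0
q=P[m];print(cv2.minAreaRect(q[:,:2].astype(np.float32)*1000))
```

```text
[ 66  76 113] [ 61  72 112] [0.50625155 0.175298   0.07485974] [0.52628282 0.17622397 0.07594   ]
613 [0.50312984 0.16910873 0.0548606 ] [0.5320992  0.18285886 0.07766989]
((517.5828857421875, 175.8413848876953), (28.986539840698242, 12.684520721435547), 2.979806900024414) 0.07535054454401116
((499.8834533691406, 174.68759155273438), (95.01155090332031, 124.85197448730469), 2.542483329772949)
```

Emit:
{"op": "move_arm", "data": {"deltas": [[0.045, [0.001, 0.006, 0.04], [0, 0, -0.5]], [0.045, [0.001, 0.006, 0.07], [0, 0, -0.5]], [0.045, [0.001, 0.006, 0.082], [0, 0, -0.5]], [0.045, [0.001, 0.006, 0.082], [0, 0, -0.5]], [0.045, [0.001, 0.006, 0.082], [0, 0, -0.5]]]}}

```text
t: 1.87
position: [0.5167, 0.1815, 0.0584]
tool_rot: [-0.0, -0.027, 1.0, -0.0]
contact_force: [0.1, -0.2, 0.6]
width: 0.516
grip_force: 0.0
```

```bash
python3 -c "
from h import *
go([.518,.1752,.057],rot(BYV,[0,0,1]))"
```

```text
t 1.87 pos [0.5167 0.1815 0.0584] F [ 0.08 -0.18  0.61] w 0.5156757256294087 g 0.0
shift mm [-0.9 -6.3  1.4] turn deg [-0.01 -0.02  0.55]
```

Emit:
{"op": "move_arm", "data": {"deltas": [[0.045, [-0.001, -0.0063, 0.001], [0, 0, 0.55]], [0.012, [-0.001, -0.0063, 0.001], [0, 0, 0.55]], [0.01, [-0.001, -0.0063, 0.001], [0, 0, 0.55]], [0.01, [-0.001, -0.0063, 0.001], [0, 0, 0.55]], [0.01, [-0.001, -0.0063, 0.001], [0, 0, 0.55]]]}}

```text
t: 2.28
position: [0.5188, 0.175, 0.0579]
tool_rot: [0.001, -0.022, 1.0, 0.0]
contact_force: [-0.3, 0.5, 0.6]
width: 0.296
grip_force: 0.0
```

Emit:
{"op": "move_arm", "data": {"deltas": [[0.01, [0, 0, 0], [0, 0, 0]], [0.01, [0, 0, 0], [0, 0, 0]], [0.01, [0, 0, 0], [0, 0, 0]]]}}

```text
t: 2.53
position: [0.5184, 0.1744, 0.0573]
tool_rot: [0.0, -0.022, 1.0, -0.0]
contact_force: [0.2, -1.4, 1.9]
width: 0.154
grip_force: 30.0
```

Emit:
{"op": "move_arm", "data": {"deltas": [[0.008, [-0.02, 0, 0], [0, 0, 0]], [0.008, [-0.045, 0, 0], [0, 0, 0]], [0.008, [-0.07, 0, 0], [0, 0, 0]], [0.008, [-0.092, 0, 0], [0, 0, 0]], [0.008, [-0.102, 0, 0], [0, 0, 0]]]}}

```text
t: 2.95
position: [0.6224, 0.1791, 0.0574]
tool_rot: [0.001, -0.022, 1.0, -0.0]
contact_force: [-2.0, -0.3, 4.2]
width: 0.158
grip_force: 30.0
```

Emit:
{"op": "move_arm", "data": {"deltas": [[0.008, [-0.002, 0, 0], [0, 0, 0]], [0.008, [-0.004, 0, 0], [0, 0, 0]], [0.008, [-0.006, 0, 0], [0, 0, 0]]]}}

```text
t: 3.2
position: [0.6257, 0.1793, 0.0574]
tool_rot: [-0.0, -0.022, 1.0, -0.0]
contact_force: [-1.6, -1.4, 4.3]
width: 0.158
grip_force: 30.0
```

Emit:
{"op": "move_arm", "data": {"deltas": [[0.008, [-0.002, 0, 0], [0, 0, 0]], [0.008, [-0.003, 0, 0], [0, 0, 0]], [0.008, [-0.003, 0, 0], [0, 0, 0]]]}}

```text
t: 3.45
position: [0.6279, 0.1794, 0.0573]
tool_rot: [-0.001, -0.022, 1.0, -0.0]
contact_force: [-3.1, -1.5, 6.2]
width: 0.159
grip_force: 30.0
```

Emit:
{"op": "move_arm", "data": {"deltas": [[0.008, [-0.002, 0, -0.0005], [0, 0, 0]], [0.008, [-0.003, 0, -0.0005], [0, 0, 0]], [0.008, [-0.003, 0, -0.0005], [0, 0, 0]]]}}

```text
t: 3.7
position: [0.6279, 0.1794, 0.0573]
tool_rot: [-0.004, -0.022, 1.0, -0.0]
contact_force: [-9.9, -2.4, 8.4]
width: 0.154
grip_force: 30.0
```

Emit:
{"op": "move_arm", "data": {"deltas": [[0.008, [-0.001, 0, 0], [0, 0, 0]], [0.008, [-0.002, 0, 0], [0, 0, 0]], [0.008, [-0.002, 0, 0], [0, 0, 0]]]}}

```text
t: 3.95
position: [0.628, 0.1794, 0.0572]
tool_rot: [-0.006, -0.022, 1.0, -0.001]
contact_force: [-15.1, -3.3, 12.7]
width: 0.16
grip_force: 30.0
```

At the stop: the position no longer advances while Fx has risen to −15 N. I'll relieve the force, release and rise.

Emit:
{"op": "move_arm", "data": {"deltas": [[0.008, [0.003, 0, 0], [0, 0, 0]], [0.035, [0.004, 0, 0], [0, 0, 0]], [0.045, [0.004, 0, 0], [0, 0, 0]], [0.045, [0.004, 0, 0], [0, 0, 0]]]}}

```text
t: 4.28
position: [0.63, 0.18, 0.0574]
tool_rot: [0.0, -0.022, 1.0, 0.0]
contact_force: [-0.2, -0.1, -0.0]
width: 0.308
grip_force: 0.0
```

Emit:
{"op": "move_arm", "data": {"deltas": [[0.045, [0, 0, -0.03], [0, 0, 0]], [0.045, [0.005, 0, -0.06], [0, 0, 0]], [0.045, [0.045, 0, -0.09], [0, 0, 0]], [0.045, [0.085, 0, -0.09], [0, 0, 0]], [0.045, [0.085, 0, -0.09], [0, 0, 0]]]}}

```text
t: 4.7
position: [0.54, 0.1762, 0.1483]
tool_rot: [-0.002, -0.023, 1.0, 0.001]
contact_force: [0.4, 0.1, -0.9]
width: 0.508
grip_force: 0.0
```

Emit:
{"op": "move_arm", "data": {"deltas": [[0.045, [0, 0, 0], [0, 0, 0]], [0.045, [0, 0, 0], [0, 0, 0]]]}}

```text
t: 4.87
position: [0.5456, 0.1763, 0.1478]
tool_rot: [0.001, -0.022, 1.0, 0.0]
contact_force: [-0.3, 0.4, -0.2]
width: 0.519
grip_force: 0.0
```

Run:
```python
from h import *
P,c,s=wrist(); cv2.imwrite("pics/w2.png",c); np.savez("w2.npz",P=P,c=c)
go([.518,.1752,.14],rot(BYV,[0,0,1]))
hsv=cv2.cvtColor(c,cv2.COLOR_BGR2HSV);H,S,V=[hsv[...,i] for i in range(3)]
m=(H>40)&(H<90)&(S>70)
k,l,st,ce=cv2.connectedComponentsWithStats(m.astype(np.uint8))
for i in range(1,k):
    if st[i,4]>40:
        q=P[l==i];q=q[np.isfinite(q[:,0])]
        if len(q): print(st[i],np.median(q,0).round(4)); q=q[q[:,2]>.037]; print(cv2.minAreaRect(q[:,:2].astype(np.float32)*1000) if len(q)>5 else 0)
BXo=(abs(P[...,0]-.518)<.07)&(abs(P[...,1]-.175)<.07)&(P[...,2]>.009)&(P[...,2]<.018)&(S<70)
q=P[BXo];print("plate",len(q)); print(cv2.minAreaRect(q[:,:2].astype(np.float32)*1000) if len(q) else 0)
```

```text
t 4.92 pos [0.5461 0.1761 0.1476] F [ 0.05  0.95 -0.17] w 0.5165660746683333 g 0.0
shift mm [28.2  0.4  7.6] turn deg [ 0.01  0.07 -0.04]
[308 157  14  32 374] [0.5189 0.1722 0.0421]
((521.1343994140625, 172.34620666503906), (25.11484718322754, 10.789277076721191), 6.800512790679932)
plate 3033
((516.3786010742188, 175.22467041015625), (114.25199127197266, 113.8143081665039), 2.795605421066284)
```

View pics/w2.png

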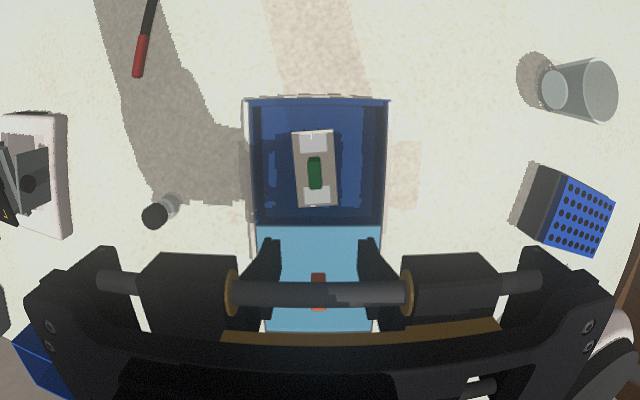

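The cover is open, with its knob at (318,285). The white carrier is at (315,170) with its green fin at (315,172). I'll segment the plate for the yaw.

Run:
```python
from h import *
z=np.load("w2.npz");P=z["P"];c=z["c"];hsv=cv2.cvtColor(c,cv2.COLOR_BGR2HSV)
m=np.zeros((400,640),bool);m[110:225,265:365]=1;m&=(hsv[...,1]<75)&(hsv[...,2]>100)&(P[...,2]<.02)
m=cv2.morphologyEx(m.astype(np.uint8),cv2.MORPH_OPEN,np.ones((3,3)))>0
q=P[m];print(len(q),np.median(q[:,2]),cv2.minAreaRect(q[:,:2].astype(np.float32)*1000))
```

```text
2625 0.012659460863561761 ((522.5784301757812, 172.3843536376953), (78.9661636352539, 40.91661834716797), 6.815286636352539)
```

```bash
python3 -c "
from h import *
a=np.radians(6.8)
go([.5217,.1717,.017],rot([-np.sin(a),np.cos(a),0],[0,0,1]))"
```

```text
t 4.92 pos [0.5461 0.1761 0.1476] F [ 0.05  0.95 -0.17] w 0.5165660746683333 g 0.0
shift mm [ 24.8  -3.3 130.6] turn deg [ 0.01  0.07 -4.27]
```

Emit:
{"op": "move_arm", "data": {"deltas": [[0.045, [0.0248, -0.0033, 0.02], [0, 0, -4.27]], [0.045, [0.0248, -0.0033, 0.05], [0, 0, -4.27]], [0.045, [0.0248, -0.0033, 0.075], [0, 0, -4.27]], [0.045, [0.0248, -0.0033, 0.09], [0, 0, -4.27]], [0.045, [0.0248, -0.0033, 0.09], [0, 0, -4.27]]]}}

```text
t: 5.33
position: [0.5189, 0.1702, 0.0534]
tool_rot: [-0.003, -0.059, 0.998, -0.002]
contact_force: [-0.5, 0.1, -0.1]
width: 0.517
grip_force: 0.0
```

```bash
python3 -c "
from h import *
a=np.radians(6.8)
go([.5217,.1717,.017],rot([-np.sin(a),np.cos(a),0],[0,0,1]))"
```

```text
t 5.33 pos [0.5189 0.1702 0.0534] F [-0.51  0.12 -0.09] w 0.5165615543444534 g 0.0
shift mm [-3.2  1.3 36.4] turn deg [-0.17 -0.37 -0.05]
```

Emit:
{"op": "move_arm", "data": {"deltas": [[0.045, [-0.001, 0.0005, 0.015], [0, 0, 0]], [0.045, [-0.001, 0.0005, 0.028], [0, 0, 0]], [0.045, [-0.001, 0.0005, 0.034], [0, 0, 0]], [0.045, [-0.001, 0.0005, 0.034], [0, 0, 0]]]}}

```text
t: 5.67
position: [0.5217, 0.1717, 0.0227]
tool_rot: [-0.001, -0.059, 0.998, -0.001]
contact_force: [0.4, -0.0, 0.2]
width: 0.518
grip_force: 0.0
```

```bash
python3 -c "
from h import *
a=np.radians(6.8)
go([.5217,.1717,.017],rot([-np.sin(a),np.cos(a),0],[0,0,1]))"
```

```text
t 5.67 pos [0.5217 0.1717 0.0227] F [ 0.44 -0.03  0.2 ] w 0.5180357500827885 g 0.0
shift mm [-0.   0.   5.7] turn deg [-0.06 -0.09 -0.04]
```

Emit:
{"op": "move_arm", "data": {"deltas": [[0.045, [0, 0, 0.0055], [0, 0, 0]], [0.02, [0, 0, 0.0055], [0, 0, 0]], [0.008, [0, 0, 0.0055], [0, 0, 0]], [0.006, [0, 0, 0.0055], [0, 0, 0]], [0.006, [0, 0, 0.0055], [0, 0, 0]]]}}

```text
t: 6.08
position: [0.522, 0.1723, 0.0187]
tool_rot: [0.001, -0.059, 0.998, 0.0]
contact_force: [-0.2, 0.0, 0.7]
width: 0.297
grip_force: 0.0
```

Emit:
{"op": "move_arm", "data": {"deltas": [[0.006, [0, 0, 0], [0, 0, 0]], [0.006, [0, 0, 0], [0, 0, 0]], [0.006, [0, 0, 0], [0, 0, 0]], [0.006, [0, 0, 0], [0, 0, 0]]]}}

```text
t: 6.42
position: [0.5217, 0.1722, 0.0184]
tool_rot: [0.0, -0.059, 0.998, 0.0]
contact_force: [-0.6, -0.9, 2.6]
width: 0.136
grip_force: 30.0
```

Emit:
{"op": "move_arm", "data": {"deltas": [[0.006, [0, 0, -0.012], [0, 0, 0]], [0.006, [0, 0, -0.04], [0, 0, 0]], [0.006, [0, 0, -0.08], [0, 0, 0]], [0.006, [0, 0, -0.12], [0, 0, 0]], [0.006, [0, 0, -0.16], [0, 0, 0]]]}}

```text
t: 6.83
position: [0.521, 0.1717, 0.1804]
tool_rot: [-0.0, -0.059, 0.998, -0.0]
contact_force: [1.5, 0.5, -0.3]
width: 0.14
grip_force: 30.0
```

```bash
cat >> h.py <<'E'
NT,NA=.332,-.128
N=np.array([np.sin(NT)*np.cos(NA),np.sin(NT)*np.sin(NA),np.cos(NT)]); RY=np.array([-np.sin(NA),np.cos(NA),0])
E
python3 -c "
from h import *
go([.58,-.20,.2],rot(RY,[0,0,1]))"
```

```text
t 6.83 pos [0.521  0.1717 0.1804] F [ 1.49  0.48 -0.33] w 0.1402562797430585 g 29.99976445455104
shift mm [ -14.7 -376.1  -19.5] turn deg [-1.000e-02 -1.000e-02  1.411e+01]
```

Emit:
{"op": "move_arm", "data": {"deltas": [[0.006, [-0.0147, -0.376, -0.02], [0, 0, 14.1]], [0.006, [-0.0147, -0.376, -0.02], [0, 0, 14.1]], [0.006, [-0.0147, -0.376, -0.02], [0, 0, 14.1]], [0.006, [-0.0147, -0.376, -0.02], [0, 0, 14.1]], [0.006, [-0.0147, -0.376, -0.02], [0, 0, 14.1]]]}}

```text
t: 7.25
position: [0.554, -0.0352, 0.1904]
tool_rot: [0.001, 0.064, 0.998, 0.0]
contact_force: [0.2, 0.6, 0.0]
width: 0.134
grip_force: 30.0
```

```bash
python3 -c "
from h import *
go([.58,-.20,.2],rot(RY,[0,0,1]))"
```

```text
t 7.25 pos [ 0.554  -0.0352  0.1904] F [0.23 0.56 0.05] w 0.1344151221607058 g 30.002001263201237
shift mm [ -46.7 -160.2   -9.7] turn deg [0.05 0.06 0.05]
```

Emit:
{"op": "move_arm", "data": {"deltas": [[0.006, [-0.0467, -0.16, -0.01], [0, 0, 0]], [0.006, [-0.0467, -0.16, -0.01], [0, 0, 0]], [0.006, [-0.0467, -0.16, -0.01], [0, 0, 0]], [0.006, [-0.0467, -0.16, -0.01], [0, 0, 0]], [0.006, [-0.0467, -0.16, -0.01], [0, 0, 0]]]}}

```text
t: 7.67
position: [0.5785, -0.2097, 0.2008]
tool_rot: [0.001, 0.07, 0.998, -0.004]
contact_force: [-1.8, -0.8, -0.2]
width: 0.134
grip_force: 30.0
```

Emit:
{"op": "move_arm", "data": {"deltas": [[0.006, [0, 0, 0], [0, 0, 0]], [0.006, [0, 0, 0], [0, 0, 0]], [0.006, [0, 0, 0], [0, 0, 0]]]}}

```text
t: 7.92
position: [0.5804, -0.1959, 0.1991]
tool_rot: [-0.0, 0.063, 0.998, 0.001]
contact_force: [0.4, 0.3, -1.9]
width: 0.138
grip_force: 30.0
```

Run:
```python
from h import *
P,c,s=wrist(); cv2.imwrite("pics/w3.png",c); np.savez("w3.npz",P=P,c=c,p=s["position"],q=s["tool_rot"])
go([.58,-.20,.2],rot(RY,[0,0,1]))
```

```text
t 7.97 pos [ 0.5804 -0.1957  0.1992] F [-0.26  0.31 -0.53] w 0.13622914109139506 g 30.000001941807568
shift mm [-0.1 -4.3 -0.8] turn deg [ 0.07 -0.01  0.2 ]
```

View pics/w3.png

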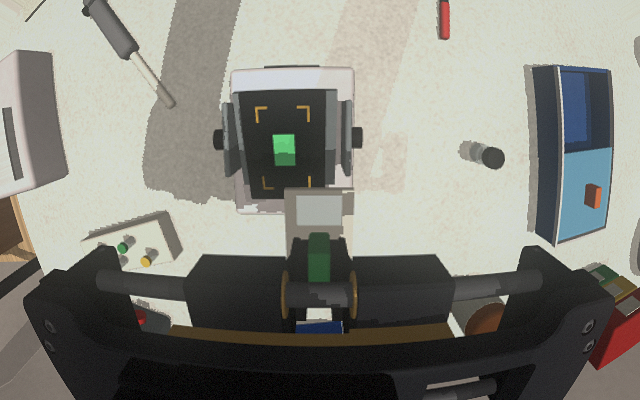

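Platen window is at (284,150), with yellow marks near (257,110), (306,110), (266,188) and (308,184). The held carrier's near half shows at (287–354, 188–250). Measure both.

Run:
```python
from h import *
z=np.load("w3.npz");P=z["P"];c=z["c"];hsv=cv2.cvtColor(c,cv2.COLOR_BGR2HSV);H,S,V=[hsv[...,i].astype(int) for i in range(3)]
Rc=R.from_quat(z["q"],scalar_first=True);T=(P.reshape(-1,3)-z["p"])@Rc.as_matrix();T=T.reshape(P.shape)
# platen
m=np.zeros(H.shape,bool);m[92:186,243:332]=1
m&=(P[...,2]>.06)&(P[...,2]<.125);q=P[m]
for _ in range(6):
    ce=q.mean(0);n=np.linalg.svd(q-ce)[2][2];n*=np.sign(n[2]);d=(P[m]-ce)@n;q=P[m][abs(d)<.003 if _<3 else abs(d)<.0015]
print("n",n,"tilt",np.arccos(n[2]),"az",np.arctan2(n[1],n[0]),len(q),m.sum(),"plane z at (.53,-.219)",ce[2]-((.53-ce[0])*n[0]+(-.219-ce[1])*n[1])/n[2])
ex=np.cross(RY,n);ex/=np.linalg.norm(ex);ey=np.cross(n,ex)
def fl(mm,nm):
    w=P[mm];w=w[abs((w-ce)@n)<.004];uv=np.c_[(w-ce)@ex,(w-ce)@ey];rc=cv2.minAreaRect(uv.astype(np.float32)*1000);o=np.array(rc[0])/1000
    print(nm,len(w),rc,(ce+o[0]*ex+o[1]*ey).round(4))
R0=np.zeros(H.shape,bool);R0[92:200,243:332]=1
fl(R0&(H>45)&(H<85)&(S>90)&(V>80),"window")
Y=R0&(H>12)&(H<32)&(S>100)&(V>90);Y[:,:]&=True
fl(Y,"marks"); print("marks px",[ (l.min(),l.max()) for l in np.where(Y)])
D=R0&(V<60);fl(D,"dark")
# carrier plate in tool frame
m=np.zeros(H.shape,bool);m[180:258,278:362]=1;m&=(S<60)&(V>80)&(T[...,2]>-.03)&(T[...,2]<.02)&np.isfinite(T[...,2]);q=T[m];print("plate",len(q),np.percentile(q,[0,1,50,99,100],axis=0).round(4).tolist(),np.linalg.svd(q-q.mean(0))[2][2])
for rr in (195,205,215,225): 
    cc=np.where(m[rr])[0]; print(rr,cc.min(),cc.max(),T[rr,cc.min()].round(4),T[rr,cc.max()].round(4))
m=np.zeros(H.shape,bool);m[230:285,305:335]=1;m&=(H>40)&(H<90)&(S>70);q=T[m];print("fin",len(q),np.percentile(q,[2,50,98],axis=0).round(4).tolist())
```

```text
n [ 0.32397801 -0.0413993   0.94515837] tilt 0.33271717812862145 az -0.12709550837973518 7309 8313 plane z at (.53,-.219) 0.09862474709611893
window 685 ((10.35802173614502, -0.9935636520385742), (19.055822372436523, 31.396427154541016), 89.86333465576172) [ 0.5287 -0.2186  0.0991]
marks 238 ((9.951726913452148, -1.0727691650390625), (80.42064666748047, 44.32879638671875), 0.14626863598823547) [ 0.5283 -0.2186  0.0992]
marks px [(np.int64(105), np.int64(188)), (np.int64(255), np.int64(310))]
dark 5947 ((9.791976928710938, -1.1289749145507812), (104.21137237548828, 69.01311492919922), 0.7253459095954895) [ 0.5282 -0.2186  0.0993]
plate 3619 [[-0.0048, -0.0195, -0.0218], [-0.0002, -0.019, -0.0], [0.0246, 0.001, 0.0057], [0.0386, 0.0205, 0.0108], [0.039, 0.0209, 0.0124]] [ 0.03603574  0.00494042 -0.99933829]
195 284 353 [ 0.0353 -0.0189  0.006 ] [0.0352 0.0204 0.0064]
205 284 353 [ 0.0292 -0.0192  0.0062] [0.0292 0.0206 0.0064]
215 285 352 [ 0.0226 -0.0189  0.0075] [0.023  0.0202 0.0066]
225 285 352 [ 0.0168 -0.019   0.0062] [0.0167 0.0205 0.0066]
fin 733 [[nan, nan, nan], [nan, nan, nan], [nan, nan, nan]]
```

```bash
cat >> h.py <<'E'
NT,NA=.3327,-.1275
N=np.array([np.sin(NT)*np.cos(NA),np.sin(NT)*np.sin(NA),np.cos(NT)]); RY=np.array([-np.sin(NA),np.cos(NA),0])
RT=rot(RY,N); C=np.array([.5284,-.2186,.0992])
def over(h,off=(.0008,.0007)): go(C+N*(h+.0122)-RT.apply([*off,0]),RT)
E
python3 -c "
from h import *
over(.045)"
```

```text
t 7.97 pos [ 0.5804 -0.1957  0.1992] F [-0.26  0.31 -0.53] w 0.13622914109139506 g 30.000001941807568
shift mm [ 29.4 -30.   46.2] turn deg [ 0.05 19.05  0.18]
```

Emit:
{"op": "move_arm", "data": {"deltas": [[0.006, [0.0294, -0.03, 0.02], [0, 7, 0]], [0.006, [0.0294, -0.03, 0.035], [0, 14, 0]], [0.006, [0.0294, -0.03, 0.046], [0, 19, 0]], [0.006, [0.0294, -0.03, 0.046], [0, 19, 0]], [0.006, [0.0294, -0.03, 0.046], [0, 19, 0]]]}}

```text
t: 8.38
position: [0.5476, -0.2219, 0.1506]
tool_rot: [-0.166, 0.061, 0.984, 0.011]
contact_force: [0.8, 0.0, -0.4]
width: 0.136
grip_force: 30.0
```

Emit:
{"op": "move_arm", "data": {"deltas": [[0.006, [0, 0, 0], [0, 0, 0]], [0.006, [0, 0, 0], [0, 0, 0]], [0.006, [0, 0, 0], [0, 0, 0]]]}}

```text
t: 8.63
position: [0.5475, -0.2241, 0.1558]
tool_rot: [-0.162, 0.063, 0.985, 0.011]
contact_force: [-0.2, 0.6, 0.2]
width: 0.138
grip_force: 30.0
```

```bash
python3 -c "
from h import *
over(.01)"
```

```text
t 8.63 pos [ 0.5475 -0.2241  0.1558] F [-0.19  0.57  0.17] w 0.13839339733402783 g 29.9998201103881
shift mm [-0.5  2.3 37.7] turn deg [ 0.04  0.36 -0.  ]
```

Descend to about 10 mm above the face, then look.

Emit:
{"op": "move_arm", "data": {"deltas": [[0.006, [-0.0005, 0.0023, 0.02], [0, 0.36, 0]], [0.006, [-0.0005, 0.0023, 0.034], [0, 0.36, 0]], [0.006, [-0.0005, 0.0023, 0.037], [0, 0.36, 0]], [0.006, [-0.0005, 0.0023, 0.037], [0, 0.36, 0]], [0.006, [-0.0005, 0.0023, 0.037], [0, 0.36, 0]]]}}

```text
t: 9.05
position: [0.5365, -0.2204, 0.1196]
tool_rot: [-0.166, 0.063, 0.984, 0.011]
contact_force: [0.4, 0.1, -0.6]
width: 0.138
grip_force: 30.0
```

Run:
```python
from h import *
P,c,s=wrist(); cv2.imwrite("pics/w4.png",c); np.savez("w4.npz",P=P,c=c,p=s["position"],q=s["tool_rot"])
over(0)
```

```text
t 9.1 pos [ 0.5368 -0.2206  0.1197] F [-0.11 -0.22 -0.78] w 0.13031268325604486 g 29.999829274602234
shift mm [0.6 0.2 9.9] turn deg [-0.   -0.13 -0.  ]
```

View pics/w4.png

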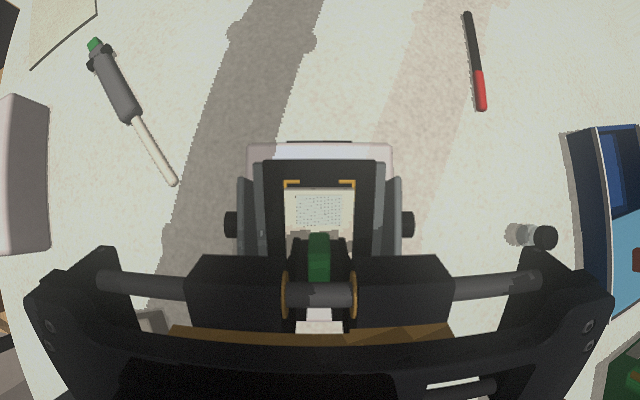

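The carrier's near edge, at (284–355, 190), sits just below the yellow corner marks at (286,183) and (353,183). I'll check the offsets numerically in the platen frame.

```bash
cat > m.py <<'E'
from h import *
def meas(f):
    z=np.load(f);P=z["P"];c=z["c"];hsv=cv2.cvtColor(c,cv2.COLOR_BGR2HSV);H,S,V=[hsv[...,i].astype(int) for i in range(3)]
    T=((P.reshape(-1,3)-C)@RT.as_matrix()).reshape(P.shape)*1000  # platen frame; x up-slope
    R0=np.zeros(H.shape,bool);R0[155:240,255:390]=1
    car=R0&(S<60)&(V>110)&(T[...,2]<-4)&(T[...,2]>-30); car=cv2.morphologyEx(car.astype(np.uint8),cv2.MORPH_OPEN,np.ones((3,3)))>0
    car[:,:270]=0;car[:,372:]=0
    for rr in (200,210,220):
        cc=np.where(car[rr])[0]; print("car",rr,cc.min(),cc.max(),T[rr,cc.min()+1].round(1),T[rr,cc.max()-1].round(1))
    for u in (295,320,345):
        cc=np.where(car[:,u])[0]; print("edge",u,cc.min(),T[cc.min()+1,u].round(1))
    q=T[car];q=q[np.isfinite(q[:,0])];A=np.linalg.lstsq(np.c_[q[:,:2],np.ones(len(q))],q[:,2],rcond=None)[0];print("slopes",A)
    Y=R0&(H>12)&(H<32)&(S>100)&(V>90)&(abs(T[...,2])<20);q=T[Y];q=q[np.isfinite(q[:,0])];print("marks",np.percentile(q,[1,50,99],axis=0).round(1).tolist())
    D=R0&(V<60)&(abs(T[...,2])<12);
    for rr in (165,172,178):
        cc=np.where(D[rr])[0]; print("dark",rr,cc.min(),cc.max(),T[rr,cc.min()+1].round(1),T[rr,cc.max()-1].round(1))
    q=T[D&(np.arange(400)[:,None]<181)];print("plat",np.percentile(q,[1,50,99],axis=0).round(1).tolist())
E
python3 -c "
from m import *
meas('w4.npz')"
```

```text
car 200 284 353 [ 31.2 -19.4 -15.3] [ 31.3  19.  -15.8]
car 210 285 353 [ 25.1 -19.  -15.2] [ 25.2  19.2 -15.4]
car 220 285 352 [ 19.1 -19.1 -15.9] [ 18.9  18.9 -15.1]
edge 295 188 [ 37.3 -13.6 -14.1]
edge 320 188 [ 37.1   0.7 -13.4]
edge 345 189 [ 37.3  14.8 -16. ]
slopes [ 9.57998621e-03 -8.84308606e-04 -1.61294378e+01]
marks [[32.4, -22.1, -9.9], [38.2, 12.5, -0.4], [40.0, 22.5, 1.2]]
dark 165 263 316 [ 48.9 -33.4  -0.3] [48.4 -2.3  1. ]
dark 172 263 346 [ 44.4 -33.7   0.3] [44.4 15.9 -0.3]
dark 178 263 374 [ 40.7 -33.8  -0.1] [40.7 33.5  0.2]
plat [[39.2, -34.3, -1.6], [45.0, -18.4, 0.1], [51.6, 31.0, 2.5]]
```

Centred to under 0.5 mm and parallel to the platen. Approach slowly and watch the force.

Emit:
{"op": "move_arm", "data": {"deltas": [[0.006, [0.0004, 0.0002, 0.004], [0, -0.1, 0]], [0.006, [0.0004, 0.0002, 0.008], [0, -0.1, 0]], [0.006, [0.0004, 0.0002, 0.009], [0, -0.1, 0]], [0.006, [0.0004, 0.0002, 0.009], [0, -0.1, 0]], [0.006, [0.0004, 0.0002, 0.009], [0, -0.1, 0]]]}}

```text
t: 9.52
position: [0.5329, -0.2198, 0.1099]
tool_rot: [-0.167, 0.063, 0.984, 0.011]
contact_force: [-0.2, -0.3, 1.3]
width: 0.135
grip_force: 30.0
```

```bash
echo '
def st():
    s=r.sense(); Rc=R.from_quat(s["tool_rot"],scalar_first=True)
    F=np.array(s["contact_force"]);print("F platen frame",RT.inv().apply(F).round(2),"torque tool",np.round(s["ft_torque"],3)); over(-.005)' >> h.py
python3 -c "
from h import *
st()"
```

```text
F platen frame [ 0.6  -0.28 -1.21] torque tool [-0.06  -0.409 -0.018]
t 9.52 pos [ 0.5329 -0.2198  0.1099] F [-0.21 -0.25  1.34] w 0.1348417309694595 g 30.000270414166152
shift mm [ 0.1 -0.1  4.5] turn deg [-0.01 -0.17 -0.  ]
```

Emit:
{"op": "move_arm", "data": {"deltas": [[0.006, [0, 0, 0.001], [0, 0, 0]], [0.006, [0, 0, 0.002], [0, 0, 0]], [0.006, [0, 0, 0.002], [0, 0, 0]], [0.006, [0, 0, 0.002], [0, 0, 0]]]}}

```text
t: 9.85
position: [0.5322, -0.2197, 0.1079]
tool_rot: [-0.167, 0.063, 0.984, 0.011]
contact_force: [1.0, -0.6, 2.5]
width: 0.135
grip_force: 30.0
```

```bash
python3 -c "
from h import *
st()"
```

```text
F platen frame [-0.17 -0.51 -2.67] torque tool [-0.097 -0.411  0.022]
t 9.85 pos [ 0.5322 -0.2197  0.1079] F [ 0.95 -0.64  2.47] w 0.13470103012911191 g 30.000443905591965
shift mm [ 0.  -0.1  2.3] turn deg [-0.   -0.18 -0.01]
```

Emit:
{"op": "move_arm", "data": {"deltas": [[0.006, [0, 0, 0.001], [0, -0.15, 0]], [0.006, [0, 0, 0.0024], [0, -0.15, 0]], [0.006, [0, 0, 0.0024], [0, -0.15, 0]], [0.006, [0, 0, 0.0024], [0, -0.15, 0]], [0.006, [0, 0, 0.0024], [0, -0.15, 0]]]}}

```text
t: 10.27
position: [0.5315, -0.2196, 0.1057]
tool_rot: [-0.165, 0.063, 0.984, 0.01]
contact_force: [1.3, -0.8, 3.0]
width: 0.133
grip_force: 30.0
```

Run:
```python
from h import *
st()
P,c,s=wrist(); cv2.imwrite("pics/w5.png",c); np.savez("w5.npz",P=P,c=c,p=s["position"],q=s["tool_rot"])
st()
from m import meas; meas('w5.npz')
```

```text
F platen frame [-0.34 -0.68 -3.29] torque tool [-0.194 -0.393 -0.013]
t 10.27 pos [ 0.5315 -0.2196  0.1057] F [ 1.3  -0.85  3.  ] w 0.13275480267505219 g 30.00059469603002
shift mm [ 0.1 -0.1 -0. ] turn deg [-0.01 -0.02 -0.  ]
F platen frame [-0.57 -0.76 -3.14] torque tool [-0.201 -0.418  0.065]
t 10.32 pos [ 0.5315 -0.2196  0.1057] F [ 1.45 -0.96  2.78] w 0.12971572495868602 g 30.00057395081967
shift mm [ 0.1 -0.1 -0.1] turn deg [-0.01 -0.02 -0.  ]Traceback (most recent call last):
  File "<stdin>", line 5, in <module>
  File "m.py", line 9, in meas
    cc=np.where(car[rr])[0]; print("car",rr,cc.min(),cc.max(),T[rr,cc.min()+1].round(1),T[rr,cc.max()-1].round(1))
                                            ~~~~~~^^
    return umr_minimum(a, axis, None, out, keepdims, initial, where)
ValueError: zero-size array to reduction operation minimum which has no identity
```

View pics/w5.png

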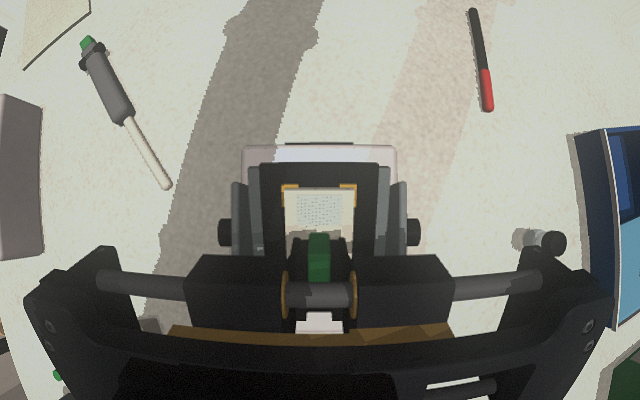

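The carrier sits framed by the yellow marks at (286,188) and (352,188), flat on the platen. I'll measure how far the platen has gone in and whether it sits flush.

```bash
sed -i 's/(T\[...,2\]<-4)/(T[...,2]<6)/' m.py
python3 - <<'E'
from m import *
for f in('w4.npz','w5.npz'):
    try: meas(f)
    except Exception as e: print(e)
    z=np.load(f);P=z["P"];c=z["c"];T=((P.reshape(-1,3)-C)@RT.as_matrix()).reshape(P.shape)*1000
    V=c.max(-1);D=(V<60)&(abs(T[...,0])<50)&(abs(T[...,1])<33)&(abs(T[...,1])>22)&(abs(T[...,2])<14)&(np.arange(400)[:,None]<240);D|=(V<60)&(T[...,0]>42)&(T[...,0]<50)&(abs(T[...,1])<33)&(abs(T[...,2])<14)
    q=T[D];A=np.linalg.lstsq(np.c_[q[:,:2],np.ones(len(q))],q[:,2],rcond=None)[0];print(f,"platen plane",len(q),np.median(q[:,2]),A,q[:,0].min(),q[:,0].max())
E
```

```text
car 200 284 353 [ 31.2 -19.4 -15.3] [ 31.3  19.  -15.8]
car 210 285 353 [ 25.1 -19.  -15.2] [ 25.2  19.2 -15.4]
car 220 285 353 [ 19.1 -19.1 -15.9] [ 19.4  19.3 -16.5]
edge 295 188 [ 37.3 -13.6 -14.1]
edge 320 188 [ 37.1   0.7 -13.4]
edge 345 189 [ 37.3  14.8 -16. ]
slopes [ 4.97012968e-03  1.99672723e-02 -1.58865966e+01]
marks [[32.4, -22.1, -9.9], [38.2, 12.5, -0.4], [40.0, 22.5, 1.2]]
dark 165 263 316 [ 48.9 -33.4  -0.3] [48.4 -2.3  1. ]
dark 172 263 346 [ 44.4 -33.7   0.3] [44.4 15.9 -0.3]
dark 178 263 374 [ 40.7 -33.8  -0.1] [40.7 33.5  0.2]
plat [[39.2, -34.3, -1.6], [45.0, -18.4, 0.1], [51.6, 31.0, 2.5]]
w4.npz platen plane 2450 0.009506836653224054 [-0.00011047 -0.00050271  0.00501981] -0.9490750327133328 49.98838020901174
car 200 284 353 [ 31.5 -19.1  -0.7] [31.7 19.2 -1.2]
car 210 285 353 [ 25.1 -18.8   0.4] [25.5 19.4 -0.9]
car 220 285 353 [ 19.4 -18.9  -1.3] [19.7 19.5 -1.9]
edge 295 189 [ 37.3 -13.3  -0.3]
edge 320 188 [37.2  0.9  2.2]
edge 345 188 [37.4 15.2  1.7]
slopes [ 0.01101695  0.00738275 -1.25558683]
marks [[26.6, -22.1, 2.8], [37.9, -12.5, 4.7], [39.8, 22.3, 6.2]]
dark 165 260 378 [ 50.6 -33.5   6.6] [51.1 33.7  4.1]
dark 172 260 305 [ 47.  -33.1   3.7] [46.9 -8.2  3.3]
dark 178 260 335 [ 43.  -33.7   5.7] [43.1  9.   4.9]
plat [[41.7, -34.1, 3.7], [46.5, -22.6, 5.2], [51.8, 7.3, 6.6]]
w5.npz platen plane 2326 5.11626705273363 [-6.60863284e-04  1.59236704e-03  5.15578389e+00] 3.6606958810998362 49.97562621973251
```

The platen is in 5.1 mm with its tilt unchanged, and the carrier is centred within about 0.5 mm and flush. Handing in.

```bash
python3 -c "
from h import *
print(r.hand_in())"
```

```text
the job is handed in; nothing more can be done
None
```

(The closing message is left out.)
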